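Fit the perforated deck into the specimen case

TASK

Fit the perforated metal deck panel into the grey specimen case: it is longer than the rim's opening, so tilt it, tuck one end well under the wide yellow-marked lip, lower the other end past the narrow lip until the panel lies flat on the ledges, then slide it away from the yellow end until it stops against the far end of the rim, square, with both ends caught under the lips. Do it gently and by feel, never pressing the panel hard against the case; leave the other things on the bench where they are, and let go of the panel.

Things in the scene. Friction and masses are not known exactly. Their poses are not given: they have to be found in the camera images.
- case: Grey open-topped metal case, 246 x 158 mm, 50 mm high, fixed on the bench. Origin: centre of its underside. x: its long direction; the yellow-striped end is at -x. In it sits a dark rim insert (inside 188 mm along x, 128 mm along y, top 64 mm above the bench), centred in y; along x it sits up to 14 mm either way off the case's centre, not reported: feel for it. It stays put under light forces.
- case_ledges (a point): Case centre at the height of the black ledges' top face, 40 mm above the bench. The ledges run round the inside of the rim: 40 mm wide at the yellow end, 30 mm at the other, 12 mm along the sides. From the rim's own centre the panel's centre lies at x = -4 mm when against the yellow end wall, +4 mm when home against the other; it passes the narrow lip only between -4 and 0.
- case_yellow (a point): Middle of the case's own top edge at the yellow end (-x), 50 mm above the bench. At this end the rim has the wide lip: it reaches 12 mm inwards from the rim's end wall, underside 60 mm and top 64 mm above the bench, yellow stripe on it. The panel must never press on case or rim with more than 25 N.
- case_far (a point): Middle of the case's own top edge at the other end (+x), 50 mm above the bench. At this end the rim has the narrow lip: it reaches only 4 mm inwards from the rim's end wall, underside 60 mm and top 64 mm above the bench. Opening between the two lips: 172 mm. No lips along the sides.
- panel_grip (a point): Deck panel: perforated aluminium plate 180 (x) x 120 (y) x 5 mm, 0.2 to 0.4 kg, flat on the bench at the start, same either way round. On its centre an upright blue grip fin, 14 mm thick (x), 60 mm long (y), 40 mm above the plate's upper face. This point: in the fin on the panel's centre line, 29 mm above the plate's underside. z: normal to the plate.
- jar: Bystander: amber jar, 46 mm across, 65 mm high, standing. Origin: centre of its underside.
- vial: Bystander: clear bottle, 32 mm across, 70 mm high, standing. Origin: centre of its underside.
- cup: Bystander: white cup, 66 mm across, 75 mm high, standing. Origin: centre of its underside.
- brush: Bystander: hand brush lying on the bench, its length along its x. Origin: on its underside.
- spatula: Bystander: spatula lying on the bench, its length along its x. Origin: on its underside.
- tray: Bystander: white open tray 80 x 100 x 25 mm. Origin: centre of its underside.
- garland: Bystander: bright toy flower garland on a cork strip, 110 x 30 mm, about 25 mm high. Origin: centre of its underside.
Things that resemble listed ones, but are neither listed nor needed, are in the scene too. What is shaped like the part that bears panel_grip but red or turquoise is not meant.

How it is judged (in metres and radians):
On the way, in this order (a step that is already met when the one before it is completed fails the run):
1. the panel is tilted in the case's opening, one end down below the rim (angle between panel_grip's own z axis and vertical above 0.07 rad and height (world z) of panel_grip below 0.105 m and horizontal distance between panel_grip and case below 0.06 m), for 0.1 s.
2. the panel lies flat on the ledges, below the lips (height (world z) of panel_grip between 0.066 and 0.0715 m and angle between panel_grip's own z axis and vertical below 0.035 rad and horizontal distance between panel_grip and case below 0.03 m), for 0.1 s.
At the end, for the whole second after the job is handed in: The panel lies flat on the ledges inside the rim (grip point 66 to 71.5 mm above the bench, tilt under 2 degrees), slid home to within 2.5 mm of the end wall opposite the yellow end so that both ends are under the lips, released and at rest (all of step 2 and horizontal distance between panel_grip and rim_c0 below 0.0965 m and linear speed of panel below 0.01 m/s and contact force between the fingers and panel below 0.1 N); the robot touches nothing.
It fails at once if the panel was pressed against the case or its rim with more than 25 N (contact force between panel and case above 25 N).
It fails at once if a bystander was moved by more than 20 mm (distance of any of jar, vial, cup, brush, spatula, tray, garland from where it was at the start of the episode above 0.02 m).
It also fails if it takes over 51 s, if anything falls off the work surface, if the arm or the gripper's body presses on something with over 40 N, if the wrist force passes 120 N, or if a joint passes its speed limit or range.

ROBOT

A 6-joint arm with a two-finger parallel gripper is mounted at the origin on the work surface. World frame = base frame: x ahead of the robot, y to its left, z up, the work surface at z = 0. Lengths are in m, angles in degrees, forces in N, time in s.
With the tool pointing down it reaches from about 0.25 to 0.775 m from the base axis. Payload 8.9 kg.
Tool frame: the origin (TCP) lies midway between the tips of the shut fingers; the grasp point (between the pads) lies bot.pinch_z behind it (bot.pinch_z is the distance from the TCP to the grasp point, in m); y points along the fingers, z is the direction in which the jaws open and shut, and the axes are right-handed (so a half turn about y gives the same grasp; the last joint's range is limited). The gripper opens to 85 mm and grips with 20 to 120 N. Pads are 22 mm wide; open, the fingers measure 114 mm over their backs; the gripper's body (76 mm by 85 mm) begins 54 mm behind the grasp point. The pads swing forward as they close: fully open they stand 13 mm farther back than shut.
Start: joints at [68.91, 16.656, -8.789, 64.555, 0, 82.019], TCP at [0.119, 0.511, 0.231] pointing down, gripper open.
Joint ranges: [-144.48, 144.48], [-52.06, 99.96], [-74.48, 78.29], [-112.23, 115.85], [-86.99, 84.42], [-180, 180]. Speed limits (degrees/s): [127.2, 127.2, 159.86, 180, 180, 180].

INTERFACE

Orientations are given as [roll, pitch, yaw] about the fixed x, y, z axes, in that order (R = Rz(yaw) Ry(pitch) Rx(roll)).
In Python, from bench import bot gives the robot as it stands.
- The arm moves only by the tool jog_arm, never from a script. Its argument "commands" is a list of rows, each an object of numbers: "dx", "dy", "dz": the shift along the tool's x, y, z in m; "turn": the turn about the tool's y in rad; "hand": the opening in per cent of the stroke, from 0 (shut) to 100 (fully open). A call has 1 to 20 rows; each row is the pose to reach, as a shift and turn from the pose commanded when the call began, along the tool's axes at that moment; what a row does not reach only later rows make up. A row lasts 1/10 s, in which the tool goes at most 50 mm and 8.59 degrees, less where a joint would pass 70% of its speed; a pose out of reach is approached as far as the arm can. A call with a gripper value outside its range is refused whole. The fingers move at their own pace and stop on an object; "force" is the grip in N (left out, the last holds). Time passes only in rows, so rows that repeat a pose let the fingers close. It gives the time, the measured TCP pose, the force and the opening at its end, in the units of the state.
- bot.read_state(): the state, without advancing time (a new reading comes with each control period).
- bot.snapshot(name): name is "scene" or "top" or "wrist"; returns the picture (384x512x3 uint8, red, green, blue); there is no depth.
- bot.calibration(name): a dict with "camera_matrix" (3x3 intrinsics, pixels), "extrinsics" (4x4, takes a point from world to camera coordinates); the wrist camera has in their place "tool_from_camera" (4x4, takes a point from camera to tool coordinates, whose origin is the TCP and whose axes are the tool frame's). Camera axes: x right, y down, z forward; pixel columns grow to the right and rows downward; lengths in m; the calibration is good to about 2 mm. A picture is of the moment at which its call begins: read the wrist's pose just before it. calibration takes no time and is no camera call.
- bot.hand_in(): hands the job in, once; it reports no verdict.
Trained networks look in the newest picture that a camera, given by its name, has taken for a name from the list of things; names that differ only in an ending like _2 or _b are one class to them, and where a whole thing is asked for, a point or a joint stands for the part that bears it (a point fixed in the world has none). Each returns a list of dicts, best first, with "p" (0 to 1); they miss things now and then, are a little off and sometimes report something else, mostly with a low value. They report only what shows in the picture. A call takes as long as a camera call. They do not tell look-alikes from the thing itself.
- bot.find_in(camera, query): "point" ([x, y, z] in m, in world coordinates, good to about 4 mm: the middle of the surface that is visible of it).
- bot.silhouettes(camera, query): "pixels" (384x512 bool, what is visible of it).
The state is a dict: "t": time; "joint_positions": joint angles; "joint_vel": joint speeds; "tau": joint torques, N m; "eef_pos": TCP position; "tcp_rot": TCP orientation; "wrist_force": force on the tool from outside, world axes, zero at the start; "torque": the same for the moment, N m; "gripper_width": finger opening in m.
Only numpy, scipy, OpenCV 4.12 (cv2) and the standard library are available. Lean on these libraries where they do the work, as an engineer would, in place of code of your own. Each camera call takes 0.05 s, during which the arm holds its last target.

## Working session

There is one attempt and no reset: what is moved stays moved. The work goes in short steps, Python scripts to look and compute and a tool call to move; the robot and the scene stay as the last step left them, time stands still between calls to the robot, and variables do not carry over. Pictures are saved under pics/ and viewed, and the job is handed in when it is done.

Besides the shell and the picture viewer there is one more tool, called after ">>>" by a JSON object that holds its "fn" and its "kwargs". jog_arm: Moves the arm, as the interface text tells. Its arguments: {"type":"object","properties":{"commands":{"type":"array"},"force":{"type":"number"}},"required":["commands"]}

```bash
ls; mkdir -p pics; python3 - <<'E'
from bench import bot
import cv2
s=bot.read_state();print(s, bot.pinch_z)
for n in ["scene","top"]:
    im=bot.snapshot(n);cv2.imwrite(f"pics/{n}0.png",cv2.cvtColor(im,cv2.COLOR_RGB2BGR))
    for q in ["case","panel_grip"]:
        for d in bot.find_in(n,q)[:5]:print(n,q,d)
E
```

```text
pics
{'t': 0.0, 'joint_positions': array([ 6.89100774e+01,  1.66884168e+01, -8.83152266e+00,  6.45555134e+01,
       -6.33598224e-04,  8.20190888e+01]), 'joint_vel': array([ 0.05462139, -0.00030487,  0.00819537, -0.00928231,  0.0048723 ,
        0.1005648 ]), 'tau': array([-4.48249311e-04, -5.37149978e+01,  3.31368113e+01,  1.60278683e-02,
       -3.68109886e-04, -3.27934544e-06]), 'eef_pos': array([0.1189057 , 0.51089695, 0.230734  ]), 'tcp_rot': array([-9.00748101e+01,  9.84865680e-03, -1.31090174e+01]), 'wrist_force': array([ 0.08472263, -0.93350914,  0.48737042]), 'torque': array([-0.01247655, -0.03124832,  0.00078842]), 'gripper_width': 0.08542615812857353} 0.0187
scene case {'point': [0.501, -0.2359, 0.0399], 'p': 0.92}
scene panel_grip {'point': [0.5704, 0.2027, 0.007], 'p': 0.76}
scene panel_grip {'point': [0.3123, 0.2784, 0.0083], 'p': 0.64}
scene panel_grip {'point': [0.3849, -0.0101, 0.0034], 'p': 0.56}
top case {'point': [0.4864, -0.2249, 0.0416], 'p': 0.75}
top panel_grip {'point': [0.305, 0.2838, 0.009], 'p': 0.87}
top panel_grip {'point': [0.5583, 0.2117, 0.0066], 'p': 0.74}
top panel_grip {'point': [0.3828, 0.0044, 0.0086], 'p': 0.65}
top panel_grip {'point': [0.8016, -0.0403, 0.0404], 'p': 0.48}
```

View pics/scene0.png

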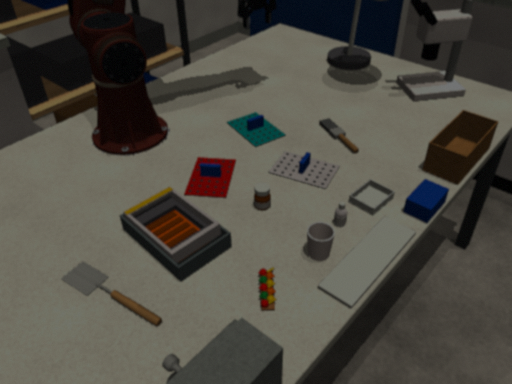

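View pics/top0.png

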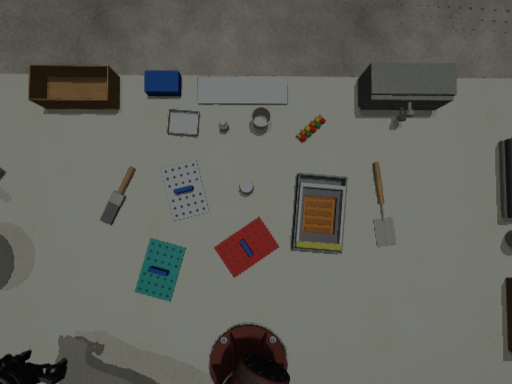

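Panel candidates in the top view are the perforated metal one at (185,190), a red one at (247,247) and a turquoise one at (160,270). The description matches the metal one at (185,190). The case is at (320,215), with its yellow stripe at the lower end, near the robot. Next I'll check close crops.

```bash
cat > h.py <<'E'
from bench import bot
import numpy as np, cv2
def unproj(cam,uv,z):
    c=bot.calibration(cam);K=np.array(c["camera_matrix"]);E=np.array(c["extrinsics"])
    R,t=E[:3,:3],E[:3,3];C=-R.T@t
    out=[]
    for u,v in np.atleast_2d(uv):
        d=R.T@np.linalg.inv(K)@np.array([u,v,1.]);out.append(C+d*(z-C[2])/d[2])
    return np.array(out)
def proj(cam,P):
    c=bot.calibration(cam);K=np.array(c["camera_matrix"]);E=np.array(c["extrinsics"])
    P=np.atleast_2d(P);q=(E[:3,:3]@P.T).T+E[:3,3];q=(K@q.T).T;return q[:,:2]/q[:,2:]
E
python3 - <<'E'
from h import *
im=cv2.imread("pics/top0.png")
a=cv2.resize(im[150:230,150:220],None,fx=7,fy=7,interpolation=cv2.INTER_CUBIC)
b=cv2.resize(im[165:260,280:360],None,fx=6,fy=6,interpolation=cv2.INTER_CUBIC)
cv2.imwrite("pics/pan0.png",a);cv2.imwrite("pics/case0.png",b)
print(bot.calibration("top"));print(bot.calibration("wrist"))
m=bot.silhouettes("top","panel_grip")
for d in m:
    p=d["pixels"].astype(np.uint8);ys,xs=np.nonzero(p)
    r=cv2.minAreaRect(np.c_[xs,ys].astype(np.float32));print(d["p"],p.sum(),r)
m=bot.silhouettes("top","case")
for d in m:
    p=d["pixels"].astype(np.uint8);ys,xs=np.nonzero(p)
    r=cv2.minAreaRect(np.c_[xs,ys].astype(np.float32));print(d["p"],p.sum(),r)
E
```

```text
{'camera_matrix': array([[361.61984439,   0.        , 259.66375906],
       [  0.        , 361.61984439, 192.78500451],
       [  0.        ,   0.        ,   1.        ]]), 'extrinsics': array([[-1.02378137e-03, -9.99623390e-01,  2.74231511e-02,
        -3.85097008e-02],
       [-9.98730753e-01, -3.58852993e-04, -5.03661954e-02,
         5.50970968e-01],
       [ 5.03570679e-02, -2.74399083e-02, -9.98354254e-01,
         1.17368181e+00],
       [ 0.00000000e+00,  0.00000000e+00,  0.00000000e+00,
         1.00000000e+00]])}
{'camera_matrix': array([[330.82604808,   0.        , 258.40689691],
       [  0.        , 330.82604808, 192.17198924],
       [  0.        ,   0.        ,   1.        ]]), 'tool_from_camera': array([[ 6.20079651e-04,  9.54750847e-01,  2.97406180e-01,
        -7.58726303e-02],
       [ 1.61111010e-04, -2.97406328e-01,  9.54750988e-01,
        -1.43240019e-01],
       [ 9.99999795e-01, -5.44106250e-04, -3.38236485e-04,
         1.17304988e-03],
       [ 0.00000000e+00,  0.00000000e+00,  0.00000000e+00,
         1.00000000e+00]])}
0.94 2044 ((184.38406372070312, 189.63894653320312), (55.616966247558594, 38.368133544921875), 75.3791275024414)
0.92 2084 ((159.6509246826172, 268.9716796875), (37.774147033691406, 56.45518493652344), 15.945395469665527)
0.7 367 ((260.5, 117.5), (23.0, 19.0), 90.0)
0.66 2012 ((245.9969482421875, 246.6270751953125), (36.734012603759766, 55.322662353515625), 55.840309143066406)
0.17 602 ((118.5000228881836, 194.50001525878906), (12.969193458557129, 61.26826477050781), 26.56505012512207)
0.77 3912 ((319.2323303222656, 212.4794158935547), (51.92353820800781, 78.69061279296875), 4.39870548248291)
```

View pics/pan0.png

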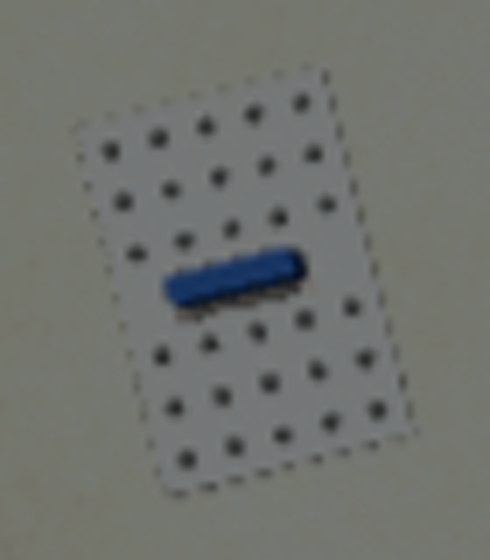

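View pics/case0.png

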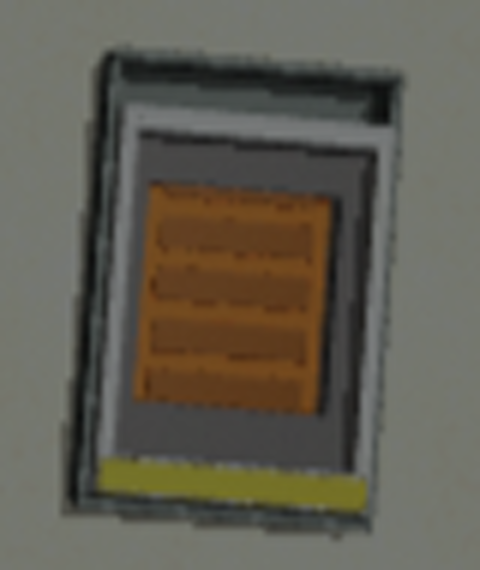

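```bash
python3 - <<'E'
from h import *
def px(l,s,o): return (np.array(l)+.5)/s-.5+np.array(o)
P=unproj("top",px([(78,125),(325,65),(415,432),(170,495)],7,(150,150)),.005)
print(P,P.mean(0),np.linalg.norm(P-np.roll(P,1,0),axis=1))
f=unproj("top",px([(168,278),(297,252)],7,(150,150)),.045);print("fin",f,f.mean(0),np.linalg.norm(f[0]-f[1]),np.degrees(np.arctan2(*(f[0]-f[1])[1::-1])))
d=(P[0]+P[1]-P[2]-P[3]);print("panel x yaw",np.degrees(np.arctan2(d[1],d[0])))
for nm,l,z in [("rim",[(138,132),(375,152),(350,470),(115,455)],.064),("rimout",[(128,102),(392,128),(368,512),(98,488)],.064),("case",[(108,48),(402,78),(370,528),(68,505)],.05)]:
    P=unproj("top",px(l,6,(280,165)),z);print(nm,P.round(4),P.mean(0),np.linalg.norm(P-np.roll(P,1,0),axis=1))
    d=(P[0]+P[1]-P[2]-P[3]);print("yaw",np.degrees(np.arctan2(d[1],d[0])))
E
```

```text
[[0.63505873 0.28746452 0.005     ]
 [0.66384283 0.17181751 0.005     ]
 [0.4904213  0.12834642 0.005     ]
 [0.46108029 0.24248874 0.005     ]] [0.56260079 0.2075293  0.005     ] [0.17969785 0.11917532 0.17878693 0.11785315]
fin [[0.56046416 0.23614364 0.045     ]
 [0.57236107 0.17788991 0.045     ]] [0.56641262 0.20701678 0.045     ] 0.05945614259932953 101.54253951723729
panel x yaw 14.283849689065926
rim [[ 0.5681 -0.1731  0.064 ]
 [ 0.5577 -0.2986  0.064 ]
 [ 0.3907 -0.2834  0.064 ]
 [ 0.3989 -0.1598  0.064 ]] [ 0.47884666 -0.22872498  0.064     ] [0.16974456 0.12600501 0.16766274 0.12380582]
yaw -4.853805310804255
rimout [[ 0.584  -0.1679  0.064 ]
 [ 0.5704 -0.3079  0.064 ]
 [ 0.3688 -0.2926  0.064 ]
 [ 0.3818 -0.1508  0.064 ]] [ 0.47623177 -0.22978307  0.064     ] [0.20290544 0.14061484 0.20215924 0.14237217]
yaw -4.583641622153553
case [[ 0.614  -0.1594  0.05  ]
 [ 0.5982 -0.3173  0.05  ]
 [ 0.3589 -0.2971  0.05  ]
 [ 0.3716 -0.1366  0.05  ]] [ 0.48566735 -0.22759571  0.05      ] [0.24352148 0.15873967 0.24020296 0.16094168]
yaw -5.0973424079885445
```

The crop confirms the metal plate with the blue fin, and the measured sizes match those given (plate 179x119, fin 59, opening 169x126). The tool can't tilt, so I'll grip the fin by its two ends, with the jaws along panel y. That lets the panel pivot about y in the grip.

>>> {"fn": "jog_arm", "kwargs": {"commands": [{"dx": 0.501,"dy": 0.07,"dz": -0.195,"turn": -0.478,"hand": 100},{"dx": 0.501,"dy": 0.07,"dz": -0.195,"turn": -0.478,"hand": 100},{"dx": 0.501,"dy": 0.07,"dz": -0.195,"turn": -0.478,"hand": 100},{"dx": 0.501,"dy": 0.07,"dz": -0.195,"turn": -0.478,"hand": 100},{"dx": 0.501,"dy": 0.07,"dz": -0.195,"turn": -0.478,"hand": 100},{"dx": 0.501,"dy": 0.07,"dz": -0.195,"turn": -0.478,"hand": 100},{"dx": 0.501,"dy": 0.07,"dz": -0.195,"turn": -0.478,"hand": 100},{"dx": 0.501,"dy": 0.07,"dz": -0.195,"turn": -0.478,"hand": 100},{"dx": 0.501,"dy": 0.07,"dz": -0.195,"turn": -0.478,"hand": 100},{"dx": 0.501,"dy": 0.07,"dz": -0.195,"turn": -0.478,"hand": 100},{"dx": 0.501,"dy": 0.07,"dz": -0.195,"turn": -0.478,"hand": 100},{"dx": 0.501,"dy": 0.07,"dz": -0.195,"turn": -0.478,"hand": 100},{"dx": 0.501,"dy": 0.07,"dz": -0.195,"turn": -0.478,"hand": 100},{"dx": 0.501,"dy": 0.07,"dz": -0.195,"turn": -0.478,"hand": 100},{"dx": 0.501,"dy": 0.07,"dz": -0.195,"turn": -0.478,"hand": 100}]}}

```text
t: 1.9
eef_pos: [0.5616, 0.2089, 0.1616]
tcp_rot: [-90.0, 0.0, 14.4]
wrist_force: [-0.2, 0.9, 0.1]
gripper_width: 0.0856
```

```bash
cat >> h.py <<'E'
from scipy.spatial.transform import Rotation as Ro
def wpose(s):
    T=np.eye(4);T[:3,:3]=Ro.from_euler('xyz',s["tcp_rot"],degrees=True).as_matrix();T[:3,3]=s["eef_pos"]
    return T@np.array(bot.calibration("wrist")["tool_from_camera"])
def wunproj(W,uv,z):
    K=np.array(bot.calibration("wrist")["camera_matrix"]);o=[]
    for u,v in np.atleast_2d(uv):
        d=W[:3,:3]@np.linalg.inv(K)@np.array([u,v,1.]);o.append(W[:3,3]+d*(z-W[2,3])/d[2])
    return np.array(o)
E
python3 - <<'E'
from h import *
s=bot.read_state();im=bot.snapshot("wrist");cv2.imwrite("pics/w1.png",cv2.cvtColor(im,cv2.COLOR_RGB2BGR))
np.save("W1.npy",wpose(s));print(s["joint_positions"].round(1))
E
```

```text
[13.4 27.2 -3.6 59.2  0.  -1. ]
```

View pics/w1.png

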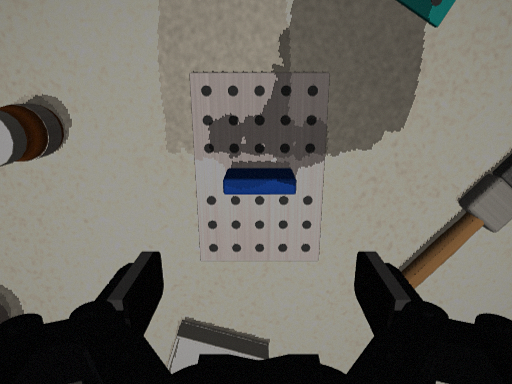

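```bash
python3 - <<'E'
from h import *
W=np.load("W1.npy")
P=wunproj(W,[(190.5,72.5),(328.5,72.5),(320,261.5),(200.5,261.5)],.005);print(P,P.mean(0),np.linalg.norm(P-np.roll(P,1,0),axis=1))
d=-(P[0]+P[1]-P[2]-P[3]);print(np.degrees(np.arctan2(d[1],d[0])))
f=wunproj(W,[(224,169),(296,169),(297,182),(223,182)],.045);print(f,f.mean(0))
s=bot.read_state();R=Ro.from_euler('xyz',s["tcp_rot"],degrees=True).as_matrix()
print("delta tool plate",R.T@(P.mean(0)-s["eef_pos"]),"fin",R.T@(f.mean(0)-s["eef_pos"]))
E
```

```text
[[0.48959232 0.13162223 0.005     ]
 [0.46043686 0.24571136 0.005     ]
 [0.63483099 0.2931093  0.005     ]
 [0.66486535 0.17551699 0.005     ]] [0.56243138 0.21148997 0.005     ] [0.18068588 0.11775555 0.18072044 0.12136727]
14.632408457600645
[[0.5547294  0.17946913 0.045     ]
 [0.54037889 0.23563881 0.045     ]
 [0.55060747 0.23947231 0.045     ]
 [0.56553476 0.18104282 0.045     ]] [0.55281263 0.20890577 0.045     ]
delta tool plate [0.00128056 0.15676163 0.00231567] fin [-0.00867379  0.11676041  0.00220747]
```

>>> {"fn": "jog_arm", "kwargs": {"commands": [{"dx": 0.001,"dy": 0.04,"dz": 0.001,"hand": 100},{"dx": 0.001,"dy": 0.08,"dz": 0.001,"hand": 100},{"dx": 0.001,"dy": 0.11,"dz": 0.001,"hand": 100},{"dx": 0.001,"dy": 0.135,"dz": 0.001,"hand": 100},{"dx": 0.001,"dy": 0.15,"dz": 0.001,"hand": 100},{"dx": 0.001,"dy": 0.154,"dz": 0.001,"hand": 100},{"dx": 0.001,"dy": 0.154,"dz": 0.001,"hand": 100},{"dx": 0.001,"dy": 0.154,"dz": 0.001,"hand": 100}]}}

```text
validation failed for argument at $.co...
```

```bash
python3 - <<'E'
from h import *
s=bot.read_state();im=bot.snapshot("wrist");cv2.imwrite("pics/w2.png",cv2.cvtColor(im,cv2.COLOR_RGB2BGR))
E
```

```text
(no output)
```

View pics/w2.png

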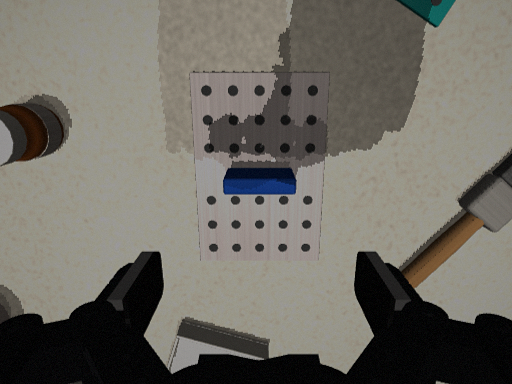

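The call was refused, and the arm hasn't moved. I'll resend it with "turn" in every row.

>>> {"fn": "jog_arm", "kwargs": {"commands": [{"dx": 0.001,"dy": 0.04,"dz": 0.001,"turn": 0,"hand": 100},{"dx": 0.001,"dy": 0.08,"dz": 0.001,"turn": 0,"hand": 100},{"dx": 0.001,"dy": 0.11,"dz": 0.001,"turn": 0,"hand": 100},{"dx": 0.001,"dy": 0.135,"dz": 0.001,"turn": 0,"hand": 100},{"dx": 0.001,"dy": 0.15,"dz": 0.001,"turn": 0,"hand": 100},{"dx": 0.001,"dy": 0.154,"dz": 0.001,"turn": 0,"hand": 100},{"dx": 0.001,"dy": 0.154,"dz": 0.001,"turn": 0,"hand": 100},{"dx": 0.001,"dy": 0.154,"dz": 0.001,"turn": 0,"hand": 100}]}}

```text
t: 2.8
eef_pos: [0.5641, 0.2095, 0.0085]
tcp_rot: [-90.0, -0.1, 14.3]
wrist_force: [0.5, -0.3, 0.7]
gripper_width: 0.0855
```

```bash
python3 - <<'E'
from h import *
for n in ("wrist","scene"):
    im=bot.snapshot(n);cv2.imwrite(f"pics/{n}3.png",cv2.cvtColor(im,cv2.COLOR_RGB2BGR))
E
```

```text
(no output)
```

View pics/wrist3.png

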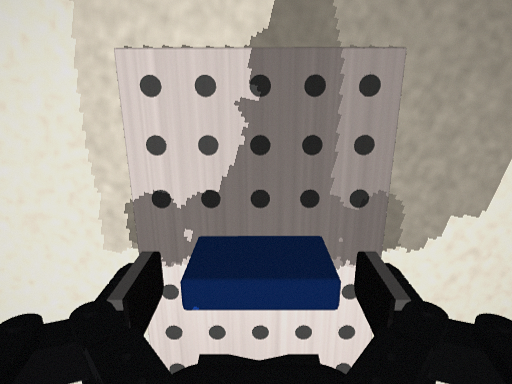

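```bash
python3 - <<'E'
from h import *
s=bot.read_state();W=wpose(s)
f=wunproj(W,[(190,280),(332,280),(340,309),(183,309)],.045);R=Ro.from_euler('xyz',s["tcp_rot"],degrees=True).as_matrix()
print((R.T@(f-s["eef_pos"]).T).T)
E
```

```text
[[-0.00823638 -0.03650327 -0.02428135]
 [-0.00820394 -0.03650192  0.02802842]
 [ 0.0043884  -0.03647761  0.03189669]
 [ 0.00435142 -0.03647915 -0.02772641]]
```

>>> {"fn": "jog_arm", "kwargs": {"commands": [{"dx": 0,"dy": 0,"dz": 0,"turn": 0,"hand": 0},{"dx": 0,"dy": 0,"dz": 0,"turn": 0,"hand": 0},{"dx": 0,"dy": 0,"dz": 0,"turn": 0,"hand": 0},{"dx": 0,"dy": 0,"dz": 0,"turn": 0,"hand": 0},{"dx": 0,"dy": 0,"dz": 0,"turn": 0,"hand": 0},{"dx": 0,"dy": 0,"dz": 0,"turn": 0,"hand": 0},{"dx": 0,"dy": 0,"dz": 0,"turn": 0,"hand": 0},{"dx": 0,"dy": 0,"dz": 0,"turn": 0,"hand": 0}], "force": 25}}

```text
t: 3.7
eef_pos: [0.5639, 0.2092, 0.008]
tcp_rot: [-90.0, -0.1, 14.3]
wrist_force: [-1.3, 0.4, 5.9]
gripper_width: 0.0594
```

>>> {"fn": "jog_arm", "kwargs": {"commands": [{"dx": 0,"dy": -0.01,"dz": 0,"turn": 0,"hand": 0},{"dx": 0,"dy": -0.03,"dz": 0,"turn": 0,"hand": 0},{"dx": 0,"dy": -0.06,"dz": 0,"turn": 0,"hand": 0},{"dx": 0,"dy": -0.1,"dz": 0,"turn": 0,"hand": 0},{"dx": 0,"dy": -0.14,"dz": 0,"turn": 0,"hand": 0},{"dx": 0,"dy": -0.16,"dz": 0,"turn": 0,"hand": 0},{"dx": 0,"dy": -0.16,"dz": 0,"turn": 0,"hand": 0},{"dx": 0,"dy": -0.16,"dz": 0,"turn": 0,"hand": 0}]}}

```text
t: 4.5
eef_pos: [0.5631, 0.2088, 0.1667]
tcp_rot: [-90.0, 0.0, 14.3]
wrist_force: [0.5, -0.1, -3.8]
gripper_width: 0.0597
```

```bash
python3 - <<'E'
from h import *
s=bot.read_state();np.save("W4.npy",wpose(s));print(s["wrist_force"],s["torque"])
for n in ("wrist","scene"):
    im=bot.snapshot(n);cv2.imwrite(f"pics/{n}4.png",cv2.cvtColor(im,cv2.COLOR_RGB2BGR))
E
```

```text
[ 0.48805555 -0.0626515  -3.76602057] [-0.01892276  0.0630002  -0.02115272]
```

View pics/wrist4.png

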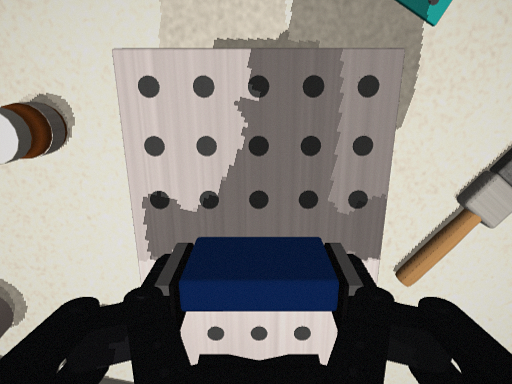

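View pics/scene4.png

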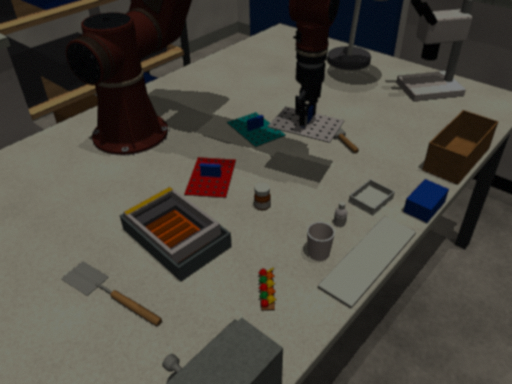

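```bash
python3 - <<'E'
from h import *
s=bot.read_state();W=np.load("W4.npy");R=Ro.from_euler('xyz',s["tcp_rot"],degrees=True).as_matrix();p=s["eef_pos"]
f=wunproj(W,[(112.5,48.5),(404.5,48.5)],p[2]-.003);q=(R.T@(f-p).T).T;print(q, "yaw err",np.degrees(np.arctan2(q[1,0]-q[0,0],q[1,2]-q[0,2])))
c=q[:,0].mean()+.09;cz=q[:,2].mean();print(c,cz)
g=np.radians(-4.85);u=np.array([np.cos(g),np.sin(g)]);v=np.array([-u[1],u[0]])
pc=np.array([.4755,-.229])+.016*u
tcp=pc-c*u-cz*v
d=np.r_[tcp-p[:2],0];print(pc,tcp,R.T@d)
E
```

```text
[[-0.09054907  0.00327503 -0.05911054]
 [-0.09046907  0.00328046  0.06104702]] yaw err 0.0381470816773253
-0.0005090718594595034 0.0009682399234509399
[ 0.49144271 -0.23035276] [ 0.4918681  -0.23136057] [-0.17676993  0.00052302 -0.40905998]
```

>>> {"fn": "jog_arm", "kwargs": {"commands": [{"dx": -0.004,"dy": -0.01,"dz": -0.009,"turn": 0,"hand": 0},{"dx": -0.012,"dy": -0.02,"dz": -0.028,"turn": 0.02,"hand": 0},{"dx": -0.024,"dy": -0.025,"dz": -0.056,"turn": 0.04,"hand": 0},{"dx": -0.04,"dy": -0.03,"dz": -0.092,"turn": 0.07,"hand": 0},{"dx": -0.056,"dy": -0.03,"dz": -0.13,"turn": 0.1,"hand": 0},{"dx": -0.072,"dy": -0.03,"dz": -0.167,"turn": 0.134,"hand": 0},{"dx": -0.088,"dy": -0.03,"dz": -0.204,"turn": 0.167,"hand": 0},{"dx": -0.105,"dy": -0.03,"dz": -0.242,"turn": 0.2,"hand": 0},{"dx": -0.121,"dy": -0.03,"dz": -0.28,"turn": 0.234,"hand": 0},{"dx": -0.137,"dy": -0.03,"dz": -0.317,"turn": 0.267,"hand": 0},{"dx": -0.152,"dy": -0.03,"dz": -0.352,"turn": 0.29,"hand": 0},{"dx": -0.164,"dy": -0.03,"dz": -0.38,"turn": 0.31,"hand": 0},{"dx": -0.172,"dy": -0.03,"dz": -0.398,"turn": 0.325,"hand": 0},{"dx": -0.176,"dy": -0.03,"dz": -0.407,"turn": 0.332,"hand": 0},{"dx": -0.177,"dy": -0.03,"dz": -0.409,"turn": 0.334,"hand": 0},{"dx": -0.177,"dy": -0.03,"dz": -0.409,"turn": 0.334,"hand": 0},{"dx": -0.177,"dy": -0.03,"dz": -0.409,"turn": 0.334,"hand": 0}]}}

```text
t: 6.3
eef_pos: [0.4929, -0.23, 0.1973]
tcp_rot: [-90.0, 0.0, -4.8]
wrist_force: [-0.6, -0.8, -2.9]
gripper_width: 0.0593
```

```bash
python3 - <<'E'
from h import *
s=bot.read_state();np.save("W5.npy",wpose(s));print(s["wrist_force"],s["torque"])
for n in ("wrist","top"):
    im=bot.snapshot(n);im=cv2.cvtColor(im,cv2.COLOR_RGB2BGR);cv2.imwrite(f"pics/{n}5.png",im)
cv2.imwrite("pics/top5c.png",cv2.resize(im[160:265,280:370],None,fx=5.5,fy=5.5,interpolation=cv2.INTER_CUBIC))
E
```

```text
[-0.6373346  -0.77968955 -2.88142808] [ 0.02804386 -0.05070616 -0.01435502]
```

View pics/wrist5.png

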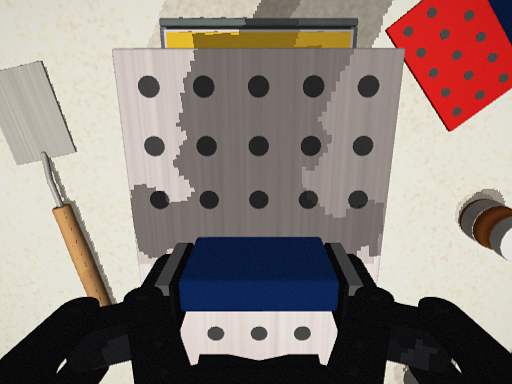

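View pics/top5c.png

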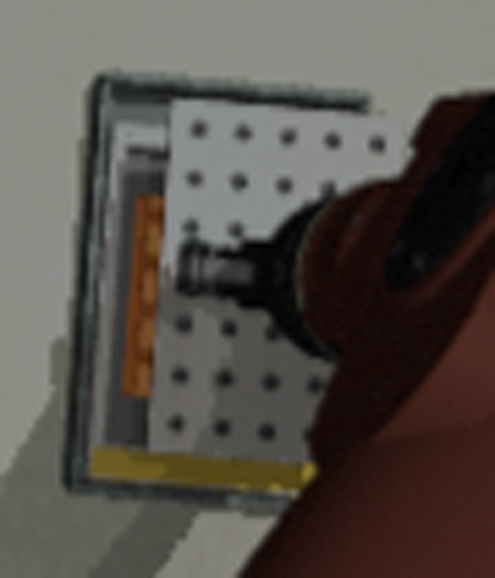

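```bash
python3 - <<'E'
from h import *
im=cv2.imread("pics/wrist5.png")
cv2.imwrite("pics/w5c.png",cv2.resize(im[10:60,140:380],None,fx=3.3,fy=3.3,interpolation=cv2.INTER_CUBIC))
s=bot.read_state();W=np.load("W5.npy");R=Ro.from_euler('xyz',s["tcp_rot"],degrees=True).as_matrix();p=s["eef_pos"]
def T(l,z): return ((R.T@(wunproj(W,l,z)-p).T).T).round(4)
print("case",T([(160.5,19),(357.5,19)],.05))
print("yellow",T([(166,30),(353,30)],.064))
print("plate",T([(112.5,48.5),(404.5,48.5)],p[2]-.003))
E
```

```text
case [[-0.1289  0.1473 -0.0762]
 [-0.1288  0.1474  0.0796]]
yellow [[-0.1188  0.1333 -0.069 ]
 [-0.1187  0.1334  0.073 ]]
plate [[-0.0917  0.003  -0.0583]
 [-0.0916  0.003   0.0607]]
```

View pics/w5c.png

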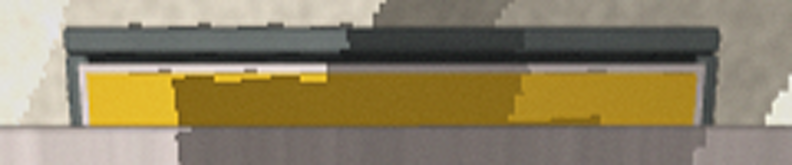

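>>> {"fn": "jog_arm", "kwargs": {"commands": [{"dx": 0,"dy": 0.015,"dz": 0,"turn": 0,"hand": 0},{"dx": 0,"dy": 0.04,"dz": 0,"turn": 0,"hand": 0},{"dx": 0,"dy": 0.07,"dz": 0,"turn": 0,"hand": 0},{"dx": 0,"dy": 0.095,"dz": 0,"turn": 0,"hand": 0},{"dx": 0,"dy": 0.11,"dz": 0,"turn": 0,"hand": 0},{"dx": 0,"dy": 0.116,"dz": 0,"turn": 0,"hand": 0},{"dx": 0,"dy": 0.117,"dz": 0,"turn": 0,"hand": 0},{"dx": 0,"dy": 0.117,"dz": 0,"turn": 0,"hand": 0}]}}

```text
t: 7.2
eef_pos: [0.4934, -0.231, 0.081]
tcp_rot: [-90.0, -0.0, -4.8]
wrist_force: [0.4, 0.3, -2.1]
gripper_width: 0.0596
```

>>> {"fn": "jog_arm", "kwargs": {"commands": [{"dx": 0,"dy": 0.002,"dz": 0,"turn": 0,"hand": 0},{"dx": 0,"dy": 0.004,"dz": 0,"turn": 0,"hand": 0},{"dx": 0,"dy": 0.006,"dz": 0,"turn": 0,"hand": 0},{"dx": 0,"dy": 0.008,"dz": 0,"turn": 0,"hand": 0},{"dx": 0,"dy": 0.009,"dz": 0,"turn": 0,"hand": 0}]}}

```text
t: 7.7
eef_pos: [0.4926, -0.2311, 0.0713]
tcp_rot: [-90.0, 0.0, -4.9]
wrist_force: [-3.8, 0.6, 3.6]
gripper_width: 0.0594
```

>>> {"fn": "jog_arm", "kwargs": {"commands": [{"dx": 0,"dy": 0.0005,"dz": 0,"turn": 0,"hand": 0},{"dx": 0,"dy": 0.001,"dz": 0,"turn": 0,"hand": 0}]}}

```text
t: 7.9
eef_pos: [0.4926, -0.2311, 0.0705]
tcp_rot: [-90.0, 0.0, -4.9]
wrist_force: [-3.5, 1.4, 3.6]
gripper_width: 0.0595
```

```bash
python3 - <<'E'
from h import *
s=bot.read_state();print(s["wrist_force"],s["torque"],s["eef_pos"])
im=bot.snapshot("wrist");im=cv2.cvtColor(im,cv2.COLOR_RGB2BGR);cv2.imwrite(f"pics/w6.png",im)
E
```

```text
[-3.45310946  1.37187855  3.64922759] [0.10814424 0.42981104 0.03130436] [ 0.4926326  -0.23107033  0.07049682]
```

View pics/w6.png

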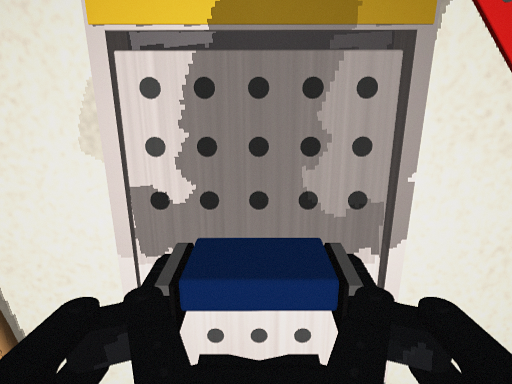

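>>> {"fn": "jog_arm", "kwargs": {"commands": [{"dx": 0,"dy": 0.001,"dz": 0,"turn": 0,"hand": 0},{"dx": 0,"dy": 0.002,"dz": 0,"turn": 0,"hand": 0},{"dx": 0,"dy": 0.003,"dz": 0,"turn": 0,"hand": 0}]}}

```text
t: 8.25
eef_pos: [0.4928, -0.2311, 0.0673]
tcp_rot: [-90.0, -0.0, -4.9]
wrist_force: [-3.4, 0.8, 3.2]
gripper_width: 0.0597
```

>>> {"fn": "jog_arm", "kwargs": {"commands": [{"dx": 0,"dy": 0.001,"dz": 0,"turn": 0,"hand": 0},{"dx": 0,"dy": 0.002,"dz": 0,"turn": 0,"hand": 0},{"dx": 0,"dy": 0.003,"dz": 0,"turn": 0,"hand": 0}]}}

```text
t: 8.55
eef_pos: [0.4926, -0.231, 0.0641]
tcp_rot: [-90.0, 0.0, -4.9]
wrist_force: [-4.3, 1.2, 2.8]
gripper_width: 0.0597
```

>>> {"fn": "jog_arm", "kwargs": {"commands": [{"dx": 0,"dy": 0.001,"dz": 0,"turn": 0,"hand": 0},{"dx": 0,"dy": 0.002,"dz": 0,"turn": 0,"hand": 0}]}}

```text
t: 8.75
eef_pos: [0.4926, -0.231, 0.0621]
tcp_rot: [-90.0, 0.0, -4.9]
wrist_force: [-5.9, 0.6, 2.8]
gripper_width: 0.0595
```

```bash
python3 - <<'E'
from h import *
s=bot.read_state();print(s["wrist_force"],s["torque"],s["eef_pos"])
im=bot.snapshot("wrist");im=cv2.cvtColor(im,cv2.COLOR_RGB2BGR);cv2.imwrite(f"pics/w7.png",im)
E
```

```text
[-5.897797    0.64408933  2.80701303] [ 0.01745568  0.70257146 -0.0040746 ] [ 0.49256016 -0.23095281  0.06211632]
```

View pics/w7.png

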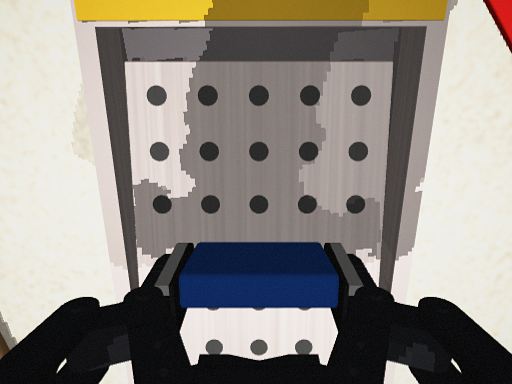

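>>> {"fn": "jog_arm", "kwargs": {"commands": [{"dx": -0.002,"dy": 0,"dz": 0,"turn": 0,"hand": 0},{"dx": -0.005,"dy": 0,"dz": 0,"turn": 0,"hand": 0},{"dx": -0.008,"dy": 0,"dz": 0,"turn": 0,"hand": 0},{"dx": -0.011,"dy": 0,"dz": 0,"turn": 0,"hand": 0},{"dx": -0.014,"dy": 0,"dz": 0,"turn": 0,"hand": 0},{"dx": -0.015,"dy": 0,"dz": 0,"turn": 0,"hand": 0}]}}

```text
t: 9.4
eef_pos: [0.4775, -0.2297, 0.0623]
tcp_rot: [-90.0, 0.0, -4.9]
wrist_force: [-0.6, -0.2, -3.4]
gripper_width: 0.0598
```

```bash
python3 - <<'E'
from h import *
s=bot.read_state();print(s["wrist_force"],s["torque"],s["eef_pos"])
im=bot.snapshot("wrist");im=cv2.cvtColor(im,cv2.COLOR_RGB2BGR);cv2.imwrite(f"pics/w8.png",im)
E
```

```text
[-0.58555814 -0.16648732 -3.43076013] [-0.03915877 -0.08174695  0.01013748] [ 0.47746597 -0.22967081  0.06227761]
```

View pics/w8.png

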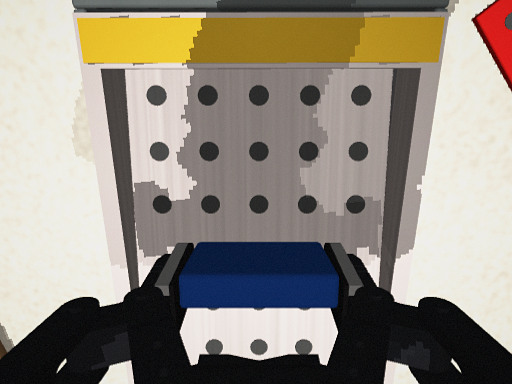

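```bash
python3 - <<'E'
from h import *
s=bot.read_state();W=wpose(s);R=Ro.from_euler('xyz',s["tcp_rot"],degrees=True).as_matrix();p=s["eef_pos"]
def T(l,z): return ((R.T@(wunproj(W,l,z)-p).T).T).round(4)
print("lip edge top",T([(110,64.5),(410,64.5)],.064), "lip edge bottom",T([(258,69)],.060))
print("outer",T([(78,13),(445,13)],.064))
# pixel depth of near edge from earlier at tilt: corners (124.5,61.5),(393,61.5) in w7
K=np.array(bot.calibration("wrist")["camera_matrix"])
d=K[0,0]*.12/(393-124.5);
Tc=np.array(bot.calibration("wrist")["tool_from_camera"])
c=np.array([(258.7-K[0,2])/K[0,0]*d,(61.5-K[1,2])/K[0,0]*d,d,1]);print("yellow top edge tool",Tc@c)
d=K[0,0]*.12/(404.5-112.5);c=np.array([0,(48.5-K[1,2])/K[0,0]*d,d,1]);print("level",Tc@c)
E
```

```text
lip edge top [[-0.0851 -0.0017 -0.0582]
 [-0.0851 -0.0017  0.0618]] lip edge bottom [[-0.0836  0.0023  0.001 ]]
outer [[-0.1036 -0.0017 -0.068 ]
 [-0.1035 -0.0017  0.0727]]
yellow top edge tool [-0.08749461  0.01529402  0.00125555  1.        ]
level [-0.09164672  0.0041241   0.0011285   1.        ]
```

>>> {"fn": "jog_arm", "kwargs": {"commands": [{"dx": -0.002,"dy": 0,"dz": 0,"turn": 0,"hand": 0},{"dx": -0.004,"dy": 0,"dz": 0,"turn": 0,"hand": 0},{"dx": -0.006,"dy": 0,"dz": 0,"turn": 0,"hand": 0},{"dx": -0.007,"dy": 0,"dz": 0,"turn": 0,"hand": 0},{"dx": -0.007,"dy": 0,"dz": 0,"turn": 0,"hand": 0}]}}

```text
t: 9.95
eef_pos: [0.4708, -0.2291, 0.0623]
tcp_rot: [-90.0, 0.0, -4.9]
wrist_force: [-0.7, -0.3, -2.9]
gripper_width: 0.0594
```

>>> {"fn": "jog_arm", "kwargs": {"commands": [{"dx": 0,"dy": 0.001,"dz": 0,"turn": 0,"hand": 0},{"dx": 0.0003,"dy": 0.002,"dz": 0,"turn": 0,"hand": 0},{"dx": 0.0006,"dy": 0.003,"dz": 0,"turn": 0,"hand": 0},{"dx": 0.001,"dy": 0.004,"dz": 0,"turn": 0,"hand": 0}]}}

```text
t: 10.35
eef_pos: [0.472, -0.2293, 0.0583]
tcp_rot: [-90.0, 0.0, -4.9]
wrist_force: [-0.9, -0.0, 1.4]
gripper_width: 0.0599
```

>>> {"fn": "jog_arm", "kwargs": {"commands": [{"dx": 0.0003,"dy": 0.001,"dz": 0,"turn": 0,"hand": 0},{"dx": 0.0006,"dy": 0.002,"dz": 0,"turn": 0,"hand": 0},{"dx": 0.001,"dy": 0.003,"dz": 0,"turn": 0,"hand": 0}]}}

```text
t: 10.65
eef_pos: [0.4734, -0.2294, 0.0555]
tcp_rot: [-90.0, -0.0, -4.9]
wrist_force: [1.4, 0.1, 0.9]
gripper_width: 0.0597
```

```bash
python3 - <<'E'
from h import *
s=bot.read_state();print(s["wrist_force"],s["torque"],s["eef_pos"])
im=bot.snapshot("wrist");im=cv2.cvtColor(im,cv2.COLOR_RGB2BGR);cv2.imwrite(f"pics/w9.png",im)
E
```

```text
[1.44406613 0.10670881 0.92529458] [0.18030401 0.03015095 0.0387023 ] [ 0.47337259 -0.22944767  0.05545477]
```

View pics/w9.png

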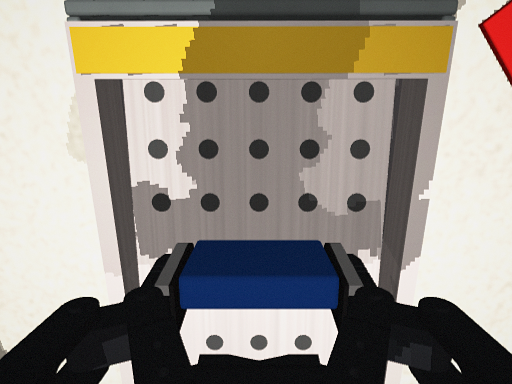

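>>> {"fn": "jog_arm", "kwargs": {"commands": [{"dx": 0.0003,"dy": 0.001,"dz": 0,"turn": 0,"hand": 0},{"dx": 0.0006,"dy": 0.002,"dz": 0,"turn": 0,"hand": 0},{"dx": 0.001,"dy": 0.003,"dz": 0,"turn": 0,"hand": 0}]}}

```text
t: 11.0
eef_pos: [0.4744, -0.2297, 0.0525]
tcp_rot: [-90.0, -0.1, -4.9]
wrist_force: [3.6, 1.2, 2.4]
gripper_width: 0.0594
```

>>> {"fn": "jog_arm", "kwargs": {"commands": [{"dx": 0.0003,"dy": 0.001,"dz": 0,"turn": 0,"hand": 0},{"dx": 0.0006,"dy": 0.002,"dz": 0,"turn": 0,"hand": 0}]}}

```text
t: 11.2
eef_pos: [0.4748, -0.2297, 0.0504]
tcp_rot: [-90.0, -0.0, -4.9]
wrist_force: [3.6, -0.0, 2.4]
gripper_width: 0.0595
```

```bash
python3 - <<'E'
from h import *
s=bot.read_state();print(s["wrist_force"],s["torque"],s["eef_pos"])
im=bot.snapshot("wrist");im=cv2.cvtColor(im,cv2.COLOR_RGB2BGR);cv2.imwrite(f"pics/w10.png",im)
E
```

```text
[ 3.59077622 -0.00821477  2.37250571] [-0.00233479 -0.29964329  0.01270819] [ 0.4748083  -0.22972912  0.0503628 ]
```

View pics/w10.png

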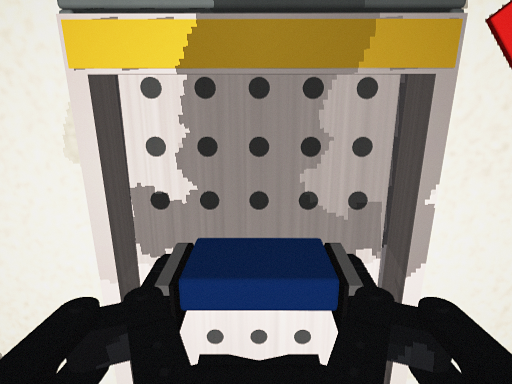

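>>> {"fn": "jog_arm", "kwargs": {"commands": [{"dx": 0.0005,"dy": 0.0007,"dz": 0,"turn": 0,"hand": 0},{"dx": 0.001,"dy": 0.0015,"dz": 0,"turn": 0,"hand": 0}]}}

```text
t: 11.45
eef_pos: [0.4752, -0.2297, 0.0487]
tcp_rot: [-90.0, 0.0, -4.9]
wrist_force: [1.3, -0.9, 0.7]
gripper_width: 0.0595
```

>>> {"fn": "jog_arm", "kwargs": {"commands": [{"dx": 0,"dy": 0.0005,"dz": 0,"turn": 0,"hand": 0},{"dx": 0,"dy": 0.001,"dz": 0,"turn": 0,"hand": 0}]}}

```text
t: 11.65
eef_pos: [0.4755, -0.2296, 0.0477]
tcp_rot: [-90.0, 0.0, -4.9]
wrist_force: [2.4, -1.6, 1.0]
gripper_width: 0.0596
```

```bash
python3 - <<'E'
from h import *
s=bot.read_state();print(s["wrist_force"],s["torque"],s["eef_pos"])
for n in ("wrist","top"):
    im=bot.snapshot(n);im=cv2.cvtColor(im,cv2.COLOR_RGB2BGR);cv2.imwrite(f"pics/{n}11.png",im)
cv2.imwrite("pics/top11c.png",cv2.resize(im[160:265,280:370],None,fx=5.5,fy=5.5,interpolation=cv2.INTER_CUBIC))
im=cv2.imread("pics/wrist11.png")
W=wpose(s);R=Ro.from_euler('xyz',s["tcp_rot"],degrees=True).as_matrix();p=s["eef_pos"]
E
```

```text
[ 2.36060052 -1.57693308  0.95306433] [-0.11795328 -0.11041779  0.01689294] [ 0.47549235 -0.22962214  0.04774194]
```

View pics/wrist11.png

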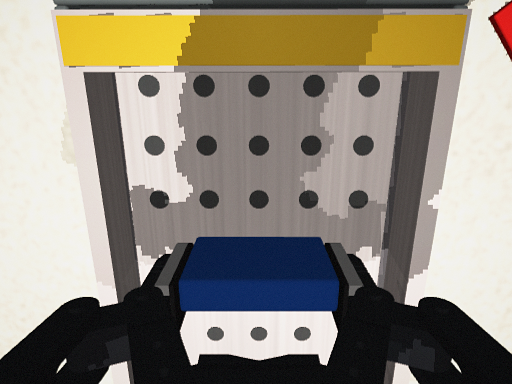

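View pics/top11c.png

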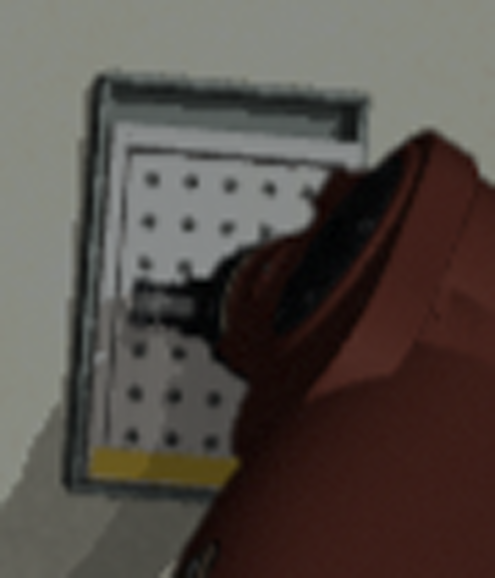

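>>> {"fn": "jog_arm", "kwargs": {"commands": [{"dx": 0,"dy": 0.0004,"dz": 0,"turn": 0,"hand": 0},{"dx": 0,"dy": 0.0004,"dz": 0,"turn": 0,"hand": 0}]}}

```text
t: 11.95
eef_pos: [0.4755, -0.2296, 0.0476]
tcp_rot: [-90.0, -0.0, -4.9]
wrist_force: [1.9, -2.0, 4.8]
gripper_width: 0.0597
```

>>> {"fn": "jog_arm", "kwargs": {"commands": [{"dx": 0,"dy": 0.0004,"dz": 0,"turn": 0,"hand": 0},{"dx": 0,"dy": 0.0004,"dz": 0,"turn": 0,"hand": 0}]}}

```text
t: 12.15
eef_pos: [0.4756, -0.2296, 0.0476]
tcp_rot: [-90.0, -0.0, -4.9]
wrist_force: [-0.8, 1.4, 9.8]
gripper_width: 0.06
```

>>> {"fn": "jog_arm", "kwargs": {"commands": [{"dx": 0,"dy": -0.0005,"dz": 0,"turn": 0,"hand": 0},{"dx": 0,"dy": -0.0008,"dz": 0,"turn": 0,"hand": 0},{"dx": 0,"dy": -0.0008,"dz": 0,"turn": 0,"hand": 0}]}}

```text
t: 12.45
eef_pos: [0.4755, -0.2296, 0.0477]
tcp_rot: [-90.0, 0.0, -4.9]
wrist_force: [1.3, -1.0, 1.1]
gripper_width: 0.0595
```

>>> {"fn": "jog_arm", "kwargs": {"commands": [{"dx": 0.0005,"dy": 0,"dz": 0,"turn": 0,"hand": 0},{"dx": 0.001,"dy": 0,"dz": 0,"turn": 0,"hand": 0},{"dx": 0.0015,"dy": 0,"dz": 0,"turn": 0,"hand": 0},{"dx": 0.002,"dy": 0,"dz": 0,"turn": 0,"hand": 0}]}}

```text
t: 12.85
eef_pos: [0.476, -0.2295, 0.0476]
tcp_rot: [-90.0, 0.2, -4.9]
wrist_force: [-6.2, -0.7, 6.7]
gripper_width: 0.0595
```

>>> {"fn": "jog_arm", "kwargs": {"commands": [{"dx": 0.0005,"dy": 0,"dz": 0,"turn": 0,"hand": 0},{"dx": 0.001,"dy": 0,"dz": 0,"turn": 0,"hand": 0},{"dx": 0.0015,"dy": 0,"dz": 0,"turn": 0,"hand": 0}]}}

```text
t: 13.15
eef_pos: [0.4773, -0.2294, 0.0476]
tcp_rot: [-90.0, 0.2, -4.9]
wrist_force: [-5.8, 1.3, 7.6]
gripper_width: 0.06
```

>>> {"fn": "jog_arm", "kwargs": {"commands": [{"dx": 0.0005,"dy": 0,"dz": 0,"turn": 0,"hand": 0},{"dx": 0.001,"dy": 0,"dz": 0,"turn": 0,"hand": 0}]}}

```text
t: 13.35
eef_pos: [0.4783, -0.2294, 0.0476]
tcp_rot: [-90.0, 0.2, -4.9]
wrist_force: [-5.0, 0.9, 8.2]
gripper_width: 0.0594
```

>>> {"fn": "jog_arm", "kwargs": {"commands": [{"dx": 0.0005,"dy": -0.0004,"dz": 0,"turn": 0,"hand": 0},{"dx": 0.001,"dy": -0.0004,"dz": 0,"turn": 0,"hand": 0}]}}

```text
t: 13.55
eef_pos: [0.4806, -0.2296, 0.0478]
tcp_rot: [-90.0, 0.0, -4.9]
wrist_force: [-1.4, 0.7, -1.4]
gripper_width: 0.0597
```

>>> {"fn": "jog_arm", "kwargs": {"commands": [{"dx": 0.0005,"dy": 0,"dz": 0,"turn": 0,"hand": 0},{"dx": 0.001,"dy": 0,"dz": 0,"turn": 0,"hand": 0}]}}

```text
t: 13.75
eef_pos: [0.4817, -0.2299, 0.0479]
tcp_rot: [-90.0, 0.0, -4.9]
wrist_force: [-3.7, 0.1, 0.6]
gripper_width: 0.0593
```

>>> {"fn": "jog_arm", "kwargs": {"commands": [{"dx": 0.0005,"dy": 0,"dz": 0,"turn": 0,"hand": 0},{"dx": 0.001,"dy": 0,"dz": 0,"turn": 0,"hand": 0}]}}

```text
t: 13.95
eef_pos: [0.4817, -0.2298, 0.0479]
tcp_rot: [-90.0, 0.2, -4.9]
wrist_force: [-8.1, -0.6, 1.9]
gripper_width: 0.0597
```

>>> {"fn": "jog_arm", "kwargs": {"commands": [{"dx": 0.0005,"dy": 0,"dz": 0,"turn": 0,"hand": 0},{"dx": 0.0005,"dy": 0,"dz": 0,"turn": 0,"hand": 0}]}}

```text
t: 14.15
eef_pos: [0.4817, -0.2298, 0.0478]
tcp_rot: [-90.0, 0.2, -4.9]
wrist_force: [-7.0, -1.3, 0.5]
gripper_width: 0.0599
```

```bash
python3 - <<'E'
from h import *
s=bot.read_state();print(s["wrist_force"],s["torque"],s["eef_pos"])
W=wpose(s);R=Ro.from_euler('xyz',s["tcp_rot"],degrees=True).as_matrix();p=s["eef_pos"]
im=bot.snapshot("wrist");im=cv2.cvtColor(im,cv2.COLOR_RGB2BGR);cv2.imwrite(f"pics/w12.png",im)
np.save("W12.npy",W)
E
```

```text
[-6.96106032 -1.30222185  0.50384781] [-0.04067619  1.63941549  0.27711488] [ 0.48171733 -0.22981853  0.0477901 ]
```

View pics/w12.png

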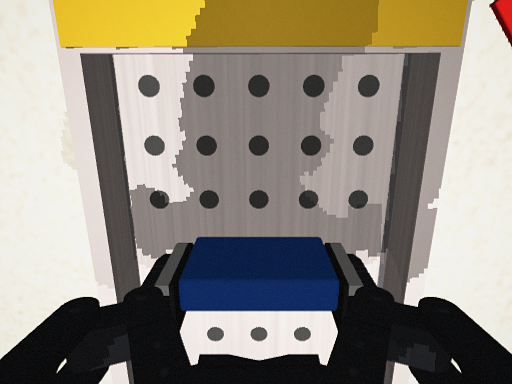

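```bash
python3 - <<'E'
from h import *
s=bot.read_state();W=np.load("W12.npy");R=Ro.from_euler('xyz',s["tcp_rot"],degrees=True).as_matrix();p=s["eef_pos"]
im=cv2.imread("pics/w12.png");print(im[40:62,[240,330]].tolist())
def T(l,z): return ((R.T@(wunproj(W,l,z)-p).T).T).round(4)
print(T([(258,47.5)],.064),T([(258,53)],.06),"hole row",T([(258,86)],.045))
E
```

```text
[[[27, 123, 156], [25, 118, 151]], [[30, 122, 155], [29, 122, 155]], [[33, 128, 161], [25, 121, 153]], [[32, 125, 158], [26, 118, 153]], [[27, 121, 157], [30, 121, 155]], [[22, 118, 153], [19, 109, 141]], [[74, 116, 140], [72, 104, 123]], [[141, 138, 147], [135, 136, 143]], [[137, 138, 149], [133, 135, 144]], [[137, 140, 150], [129, 134, 143]], [[138, 142, 150], [132, 135, 144]], [[141, 142, 153], [133, 136, 146]], [[121, 124, 134], [114, 117, 127]], [[85, 86, 97], [82, 84, 89]], [[110, 113, 121], [119, 123, 132]], [[131, 135, 144], [132, 136, 144]], [[128, 133, 139], [131, 136, 145]], [[127, 132, 139], [130, 134, 140]], [[130, 134, 143], [127, 132, 141]], [[128, 133, 141], [128, 132, 142]], [[129, 134, 141], [129, 134, 140]], [[128, 131, 140], [128, 132, 141]]]
[[-0.0898 -0.0159  0.001 ]] [[-0.0884 -0.0119  0.001 ]] hole row [[-0.077   0.003   0.0009]]
```

>>> {"fn": "jog_arm", "kwargs": {"commands": [{"dx": -0.0005,"dy": 0,"dz": 0,"turn": 0,"hand": 0},{"dx": -0.001,"dy": 0,"dz": 0,"turn": 0,"hand": 0},{"dx": -0.001,"dy": 0,"dz": 0,"turn": 0,"hand": 0}]}}

```text
t: 14.5
eef_pos: [0.4817, -0.2298, 0.0478]
tcp_rot: [-90.0, 0.1, -4.9]
wrist_force: [-4.3, 0.4, -3.7]
gripper_width: 0.0596
```

>>> {"fn": "jog_arm", "kwargs": {"commands": [{"dx": 0,"dy": 0,"dz": 0,"turn": 0,"hand": 90},{"dx": 0,"dy": 0,"dz": 0,"turn": 0,"hand": 90},{"dx": 0,"dy": 0,"dz": 0,"turn": 0,"hand": 90},{"dx": 0,"dy": 0,"dz": 0,"turn": 0,"hand": 90},{"dx": 0,"dy": 0,"dz": 0,"turn": 0,"hand": 90}]}}

```text
t: 15.0
eef_pos: [0.4828, -0.2302, 0.0484]
tcp_rot: [-90.0, -0.0, -4.9]
wrist_force: [-0.0, 0.7, -0.0]
gripper_width: 0.0768
```

```bash
python3 - <<'E'
from h import *
s=bot.read_state();print(s["wrist_force"],s["torque"],s["eef_pos"])
im=bot.snapshot("wrist");im=cv2.cvtColor(im,cv2.COLOR_RGB2BGR);cv2.imwrite(f"pics/w13.png",im)
E
```

```text
[-0.03295444  0.7300716  -0.01505985] [-0.00891325  0.03979818  0.01098287] [ 0.48276686 -0.23023955  0.04836435]
```

View pics/w13.png

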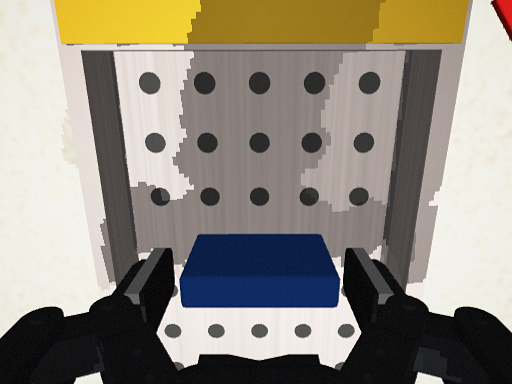

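Released cleanly, with no force on the wrist. Now I'll retreat straight up and look.

>>> {"fn": "jog_arm", "kwargs": {"commands": [{"dx": 0,"dy": -0.01,"dz": 0,"turn": 0,"hand": 90},{"dx": 0,"dy": -0.03,"dz": 0,"turn": 0,"hand": 90},{"dx": 0,"dy": -0.06,"dz": 0,"turn": 0,"hand": 90},{"dx": 0,"dy": -0.1,"dz": 0,"turn": 0,"hand": 90},{"dx": 0,"dy": -0.14,"dz": 0,"turn": 0,"hand": 90},{"dx": -0.05,"dy": -0.18,"dz": 0,"turn": 0,"hand": 90},{"dx": -0.1,"dy": -0.2,"dz": 0,"turn": 0,"hand": 90},{"dx": -0.12,"dy": -0.2,"dz": 0,"turn": 0,"hand": 90},{"dx": -0.12,"dy": -0.2,"dz": 0,"turn": 0,"hand": 90},{"dx": -0.12,"dy": -0.2,"dz": 0,"turn": 0,"hand": 90}]}}

```text
t: 16.05
eef_pos: [0.3629, -0.2203, 0.2493]
tcp_rot: [-90.1, -0.1, -4.9]
wrist_force: [-0.2, -0.5, 1.0]
gripper_width: 0.0767
```

```bash
python3 - <<'E'
from h import *
s=bot.read_state();np.save("W14.npy",wpose(s))
for n in ("wrist","top"):
    im=bot.snapshot(n);im=cv2.cvtColor(im,cv2.COLOR_RGB2BGR);cv2.imwrite(f"pics/{n}14.png",im)
cv2.imwrite("pics/top14c.png",cv2.resize(im[165:260,280:360],None,fx=6,fy=6,interpolation=cv2.INTER_CUBIC))
E
```

```text
(no output)
```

View pics/wrist14.png

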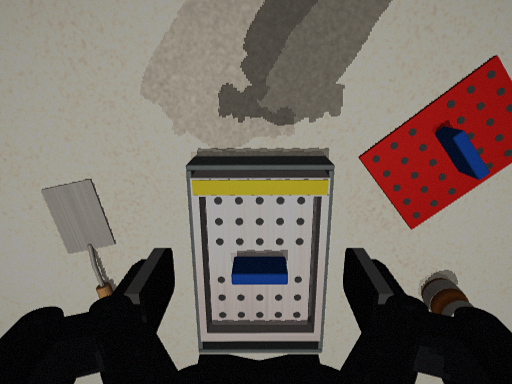

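View pics/top14c.png

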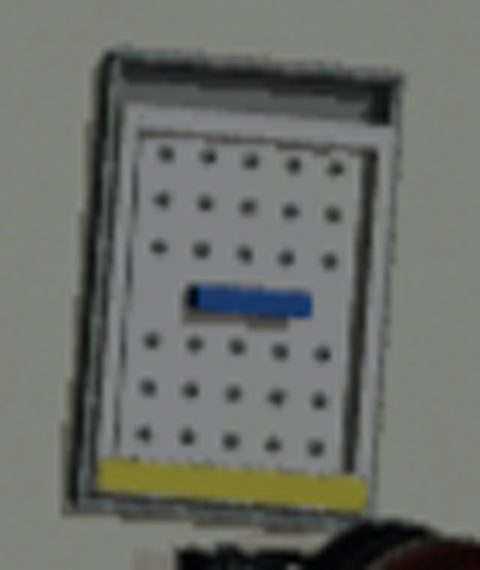

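```bash
python3 - <<'E'
from h import *
def px(l,s,o): return (np.array(l)+.5)/s-.5+np.array(o)
P=unproj("top",px([(166,154),(337,169),(316,447),(144,434)],6,(280,165)),.045)
R=unproj("top",px([(138,132),(375,152),(350,470),(115,455)],6,(280,165)),.064)
g=np.radians(-4.85);u=np.array([np.cos(g),np.sin(g),0]);v=np.array([-u[1],u[0],0])
d=P.mean(0)-R.mean(0);print(P.mean(0),R.mean(0),"along",d@u,"lat",d@v)
e=P[0]+P[1]-P[2]-P[3];print(np.degrees(np.arctan2(e[1],e[0])))
# wrist
W=np.load("W14.npy");im=cv2.imread("pics/wrist14.png")
cv2.imwrite("pics/w14c.png",cv2.resize(im[150:360,180:340],None,fx=2.8,fy=2.8,interpolation=cv2.INTER_CUBIC))
E
```

```text
[ 0.47923313 -0.23039407  0.045     ] [ 0.47884666 -0.22872498  0.064     ] along 0.0005261999075622051 lat -0.0016304358391658641
-4.973086772140299
```

View pics/w14c.png

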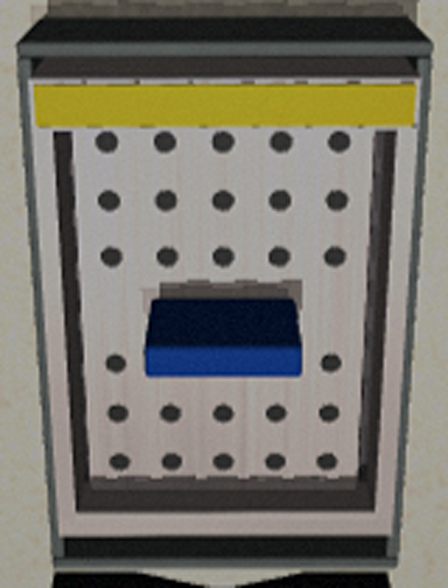

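```bash
python3 - <<'E'
from h import *
W=np.load("W14.npy");g=np.radians(-4.85);u=np.array([np.cos(g),np.sin(g),0])
f=lambda r,z:(wunproj(W,[(260,r)],z)@u)[0]
print("plate far",f(150+478/2.8,.045),"narrow lip edge",f(150+512/2.8,.064),"wide lip edge",f(150+126/2.8,.064))
s=bot.read_state();print(s["t"],s["joint_vel"].round(2))
E
```

```text
plate far 0.5819897317588696 narrow lip edge 0.5841949241293133 wide lip edge 0.410286876740316
16.15 [ 0.45  1.12  0.06 -0.1  -0.09 -0.03]
```

The far-edge check disagrees with the top view by a few mm, so I'll test it using the holes and projected features before handing in.

```bash
python3 - <<'E'
from h import *
W=np.load("W14.npy");K=np.array(bot.calibration("wrist")["camera_matrix"]);Ci=np.linalg.inv(W)
g=np.radians(-4.85);u=np.array([np.cos(g),np.sin(g),0]);v=np.array([-u[1],u[0],0])
def pj(x,y,z,rc):
    P=np.array([*rc,0])+x*u+y*v+np.array([0,0,z]);q=Ci@np.r_[P,1];q=K@q[:3];return q[:2]/q[2]
print("cam",W[:3,3])
for rc in ([.4755,-.229],[.4745,-.229],[.4785,-.229]):
    rc=np.array(rc)
    print(rc,"wide lip top",pj(-82,0,64,rc) if 0 else pj(-.082,0,.064,rc)[1],"wide low",pj(-.082,0,.06,rc)[1],"stripe outer",pj(-.094,0,.064,rc)[1],"narrow top",pj(.09,0,.064,rc)[1],"narrow low",pj(.09,0,.06,rc)[1],"rim outer far",pj(.101,0,.064,rc)[1])
    for xc in (-.004,-.002,0,.002,.004): print("  xc",xc,"far edge",pj(xc+.09,0,.045,rc)[1],"fin top",pj(xc-.007,0,.085,rc)[1],pj(xc+.007,0,.085,rc)[1])
print("obs: wide lip",150+126/2.8,"stripe outer",150+80/2.8,"narrow",150+512/2.8,"rim outer",150+536/2.8,"far edge",150+478/2.8,"fin top",150+346/2.8,150+376/2.8)
E
```

```text
cam [ 0.2872695  -0.2124488   0.39242033]
[ 0.4755 -0.229 ] wide lip top 195.7968525338985 wide low 194.62328790781874 stripe outer 184.75194732416145 narrow top 332.14360603938746 narrow low 329.8219393739326 rim outer far 339.6701596309957
  xc -0.004 far edge 318.81855160027067 fin top 266.44886679062046 278.16069297196947
  xc -0.002 far edge 320.1592343096132 fin top 268.1392887452309 279.81101416059533
  xc 0 far edge 321.4960501353096 fin top 269.82389309724965 281.4557233518722
  xc 0.002 far edge 322.8290157829413 fin top 271.5027098270865 283.0948491230153
  xc 0.004 far edge 324.15814786200065 fin top 273.17576870950313 284.72841985754206
[ 0.4745 -0.229 ] wide lip top 194.88859918289145 wide low 193.72396798529957 stripe outer 183.8245057317618 narrow top 331.4556932486896 narrow low 329.1388565326319 rim outer far 338.99351919368
  xc -0.004 far edge 318.1492064764257 fin top 265.6045784426792 277.336454212039
  xc -0.002 far edge 319.491821396034 fin top 267.297909137459 278.9895812181181
  xc 0 far edge 320.8305610761587 fin top 268.98540722154803 280.6370819220384
  x
[... 250 characters left out ...]
er 187.52459407782595 narrow top 334.20115960217765 narrow low 331.86510488621354 rim outer far 341.6940474099864
  xc -0.004 far edge 320.8208148311369 fin top 268.9730431760145 280.6250279686326
  xc -0.002 far edge 322.1557258664751 fin top 270.65478373115064 282.2669744259469
  xc 0 far edge 323.4867949420028 fin top 272.330751400216 283.9033515104691
  xc 0.002 far edge 324.8140386199973 fin top 274.000975857032 285.5341875106343
  xc 0.004 far edge 326.1374733676752 fin top 275.66548657239485 287.1595105236209
obs: wide lip 195.0 stripe outer 178.57142857142858 narrow 332.8571428571429 rim outer 341.42857142857144 far edge 320.7142857142857 fin top 273.57142857142856 284.28571428571433
```

```bash
python3 - <<'E'
import cv2
im=cv2.imread("pics/wrist14.png")
cv2.imwrite("pics/z.png",cv2.resize(im[300:350,195:330],None,fx=5.9,fy=10,interpolation=cv2.INTER_NEAREST))
print([ (r,int(im[r,240:280].mean())) for r in range(312,350)])
E
```

```text
[(312, 125), (313, 108), (314, 103), (315, 104), (316, 109), (317, 128), (318, 149), (319, 139), (320, 88), (321, 66), (322, 66), (323, 68), (324, 63), (325, 45), (326, 46), (327, 47), (328, 47), (329, 47), (330, 45), (331, 42), (332, 70), (333, 131), (334, 159), (335, 154), (336, 152), (337, 151), (338, 152), (339, 155), (340, 137), (341, 66), (342, 18), (343, 21), (344, 22), (345, 22), (346, 22), (347, 21), (348, 26), (349, 50)]
```

View pics/z.png

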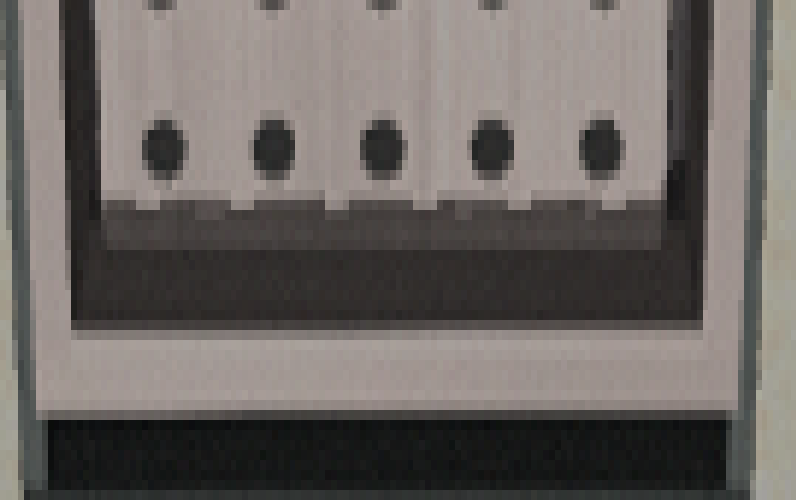

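The strip at rows 320–324.5 is plate in the lip's shadow. The true far edge is at row 324.5, against a predicted 324.2 for home, and the fin agrees (273.6/284.3 seen, 273.2/284.7 predicted). Handing in.

```bash
python3 -c "
from bench import bot
print(bot.hand_in())"
```

```text
the job is handed in; nothing more can be done
None
```

The deck panel is in the case, flat on the ledges and slid home against the end away from the yellow stripe. I have let go of it and handed the job in; no verdict was reported.

**What I did:** I gripped the fin by its two ends so the panel could pivot. I tilted it by lowering its far end onto the rim, tucked the other end under the yellow lip, and lowered it flat. Then I slid it until it stopped, let go and backed the arm away. Going by the wrist force, the panel pressed on the case with about 13 N at most, when seating, and about 8 N at the end stop.

**Last checks:**
- **Home position:** the fin and the far edge in the last wrist picture match the predicted home position to about 0.5 pixel. The top view puts the panel within 0.5 mm of home along the case.
- **Square and seated:** the panel is square to the case to about 0.1°, about 1.6 mm off centre sideways in the top view. It looked flat and below the lips.
- **Released:** wrist force was about 0 to 1 N after release.
- **Bystanders:** those still visible in the last wrist picture (spatula and jar) stood where they were, but I did not measure any of them for movement.

**What disagreed:**
- My first reading of the far edge put it about 5 mm short of home. A zoom showed the missing strip was panel in the lip's shadow.
- An earlier wrist-camera estimate put the panel 1.4 mm past home, which is within the cameras' accuracy.
- One move call was refused for a missing "turn" value. The arm did not move, and I resent it.

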